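Lock the hob's igniter battery cap with the broad screwdriver

ROBOT

A 6-joint arm with a two-finger parallel gripper is mounted at the origin on the work surface. World frame = base frame: x ahead of the robot, y to its left, z up, the work surface at z = 0. Lengths are in m, angles in rad, forces in N, time in s.
With the tool pointing down it reaches from about 0.15 to 0.775 m from the base axis. Payload 6.1 kg.
Tool frame: the origin (TCP) lies midway between the tips of the shut fingers; the grasp point (between the pads) lies 19 mm behind it (env.grip_point_offset is the z of the grasp point in the tool frame, in m); z points along the fingers, y is the line along which they close (so a half turn about z gives the same grasp; the last joint's range is limited). The gripper opens to 85 mm and grips with 20 to 120 N. Pads are 22 mm wide; open, the fingers measure 114 mm over their backs; the gripper's body (76 mm by 85 mm) begins 54 mm behind the grasp point. The pads swing forward as they close: fully open they stand 13 mm farther back than shut.
Start: joints at [1.241, 0.126, -0.04, 1.405, 0, 1.571], TCP at [0.17, 0.497, 0.231] pointing down, gripper open.
Joint ranges: [-2.72, 2.72], [-0.95, 1.95], [-1.27, 1.35], [-1.78, 2.02], [-1.46, 1.47], [-3.14, 3.14]. Speed limits (rad/s): [2.39, 2.39, 3.01, 3.14, 3.14, 3.14].

INTERFACE

Orientations are given as a rotation vector (axis times angle).
In Python, from station import env, optics, spotter gives the robot as it stands.
- The arm moves only by the tool play_rows, never from a script. Its argument "moves" is a list of rows, each a list of 5 numbers: the gripper's target within -1 to 1 (shut at 1, half-way at 0, fully open at -1), then the shift along the tool's x, y, z in units of 60 mm (1.0 is 60 mm), then the turn about the tool's z in units of 6 degrees (1.0 is 6 degrees). In form: [[jaw, dx, dy, dz, yaw], ...]. A call has 1 to 20 rows; each row shifts and turns the commanded pose from where the row before left it, along the tool's axes as they then stand; what a row does not reach is not made up. A row lasts 1/8 s, in which the tool goes at most 62.5 mm and 10.7 degrees, less where a joint would pass 70% of its speed; a pose out of reach is approached as far as the arm can. A call is refused whole if a number of a shift passes 1 or a number of a turn 1, either way. A call with a gripper value outside its range is refused whole. The fingers move at their own pace and stop on an object; the grip force is fixed at half the most. Time passes only in rows, so rows that do not move let the fingers close. It gives the time, the measured TCP pose, the force, the opening and the grip force at its end, in the units of the state.
- env.read_state(): the state, without advancing time (a new reading comes with each control period).
- optics.capture(name): name is "scene" or "top"; returns the picture (480x640x3 uint8, blue, green, red); there is no depth.
- optics.calibration(name): a dict with "mtx" (3x3 intrinsics, pixels), "world_to_cam" (4x4, takes a point from world to camera coordinates). Camera axes: x right, y up, looking along -z (the intrinsics and any distortion apply to the point x, -y, -z); pixel columns grow to the right and rows downward; lengths in m; the calibration is good to about 2 mm. A picture is of the moment at which its call begins. calibration takes no time and is no camera call.
- env.job_done(): hands the job in; it is judged then, once.
Trained networks look in the newest picture that a camera, given by its name, has taken for a name from the list of things; names that differ only in an ending like _2 or _b are one class to them, and where a whole thing is asked for, a point or a joint stands for the part that bears it (a point fixed in the world has none). Each returns a list of dicts, best first, with "conf" (0 to 1); they miss things now and then, are a little off and sometimes report something else, mostly with a low value. They report only what shows in the picture. A call takes as long as a camera call. They do not tell look-alikes from the thing itself.
- spotter.find_in(camera, thing): "at" ([x, y, z] in m, in the coordinates of the camera as it stood for that picture, good to about 4 mm: the middle of the surface that is visible of it).
- spotter.mark_of(camera, thing): "at" ([x, y, z] in m, in the coordinates of the camera as it stood for that picture, good to about 4 mm: a listed point, or the origin of a listed thing).
The state is a dict: "t": time; "q": joint angles; "joint_velocities": joint speeds; "effort": joint torques, N m; "tcp_pos": TCP position; "orientation": TCP orientation; "force": force on the tool from outside, world axes, zero at the start; "moment": the same for the moment, N m; "width": finger opening in m; "grip_force": force on a finger pad.
Only numpy, scipy, OpenCV 4.12 (cv2) and the standard library are available. Lean on these libraries where they do the work, as an engineer would, in place of code of your own. Each camera call takes 0.05 s, during which the arm holds its last target. There are 200 camera calls.

TASK

Take the big screwdriver with the thick oblong handle out of its wooden stand, set its blade in the slotted battery cap on the hob and, keeping it pressed down into the slot, turn the cap clockwise (seen from above) until it stops. Then hang the screwdriver upright in the same stand again, blade down. Leave the slim round-handled screwdriver in the other stand alone.

Things in the scene. Friction and masses are not known exactly. Their poses are not given: they have to be found in the camera images.
- screwdriver: Broad flat-blade screwdriver, 167 mm, 150 g, hanging upright in a stand. Origin: middle of the blade's end; z up the shaft; x along the blade's width. Blade 20 (x) x 4 (y) mm, 18 long; shaft 10 mm round; black collar 50 mm across at z 85-93 mm, which rests on the stand; oblong wooden handle 36 (x) x 26 (y) mm, z 93-165 mm: grip at about z 140 mm.
- stand: The broad screwdriver's wooden stand, fixed: 90 (x) x 80 (y) x 100 mm tall, top plate with one round hole 32 mm across in the middle. Origin: centre of its underside, z up. With the collar on the top plate the blade's end is 15 mm above the origin. A like stand with the slim screwdriver is 130 mm or more away.
- hob: Portable gas hob, fixed: white, 300 x 300 mm, top plate 60 mm above the counter; wire pan support reaching 96 mm. Origin: centre of its underside; knob on its -x side. The slotted battery cap is at x -100, y -100 mm; the round plug at x -100, y +100 mm has no slot and is not the cap.
- cap_slot (a point): Middle of the slot's floor in the grey round battery cap (46 mm across), 70 mm above the counter; x along the slot, z up; turns with the cap. The slot lies between two ribs, open-ended, 30 mm long, 14 deep, 7 wide in its lowest 4 mm, widening as a V to 17 at the mouth. The cap is sprung: pushed down it sinks up to 6 mm (2 N at first, 11 N at the bottom).
- cap (a joint): Turn of the battery cap in rad, growing clockwise seen from above; starts between 0 and 0.3 and meets a firm stop at 1.3 (locked). Stays where it is left (friction 0.06 N m). The blade has about 0.15 rad of play either way in the slot before it drives the cap.
- slim_driver: Slim pointed screwdriver, 159 mm, 80 g, round wooden handle 18 mm thick, hanging upright in the other stand, its top 174 mm above the counter; origin at its point, z up. Not to be used.
Not all that is in view belongs to the job. What is shaped like the stand but orange is not meant.

How it is judged:
By the outcome, as a careful person would: the job done as asked, in the order asked, and still so for the second after the job is handed in, with the robot touching nothing.
It also fails if it takes over 58 s, if anything falls off the work surface, if the arm or the gripper's body presses on something with over 40 N, if the wrist force passes 120 N, or if a joint passes its speed limit or range.

## Working session

There is one attempt and no reset: what is moved stays moved. The work goes in short steps, Python scripts to look and compute and a tool call to move; the robot and the scene stay as the last step left them, time stands still between calls to the robot, and variables do not carry over. Pictures are saved under pics/ and viewed, at most 10 in all, crops included, and the job is handed in when it is done.

Besides the shell and the picture viewer there is one more tool, called after "Call:" in YAML: its name, and indented under it one key for each argument. play_rows: Moves the arm, as the interface text tells. Its arguments: {"type":"object","properties":{"moves":{"type":"array"}},"required":["moves"]}

```bash
mkdir -p pics
cat > h.py <<'E'
import numpy as np, cv2
from station import env, optics, spotter
def cal(n):
    c=optics.calibration(n); return np.array(c["mtx"]),np.array(c["world_to_cam"]),c
def w2p(n,p):
    K,T,_=cal(n); q=T[:3,:3]@np.array(p,float)+T[:3,3]; q=np.array([q[0],-q[1],-q[2]]); u=K@q; return u[:2]/u[2]
def c2w(n,p):
    K,T,_=cal(n); return T[:3,:3].T@(np.array(p)-T[:3,3])
def p2w(n,uv,z):
    K,T,_=cal(n); d=np.linalg.solve(K,[uv[0],uv[1],1.]); d=T[:3,:3].T@np.array([d[0],-d[1],-d[2]]); o=-T[:3,:3].T@T[:3,3]; return o+d*(z-o[2])/d[2]
E
python3 - <<'E'
from h import *
for n in ("scene","top"):
    im=optics.capture(n); cv2.imwrite(f"pics/{n}0.png",im); print(n,cal(n)[2].keys(), c2w(n,[0,0,0]).round(3))
    for t in ("screwdriver","stand","hob","cap_slot","slim_driver"):
        for f in ("find_in","mark_of"):
            for d in getattr(spotter,f)(n,t)[:3]:
                w=c2w(n,d["at"]); print(n,t,f,round(d["conf"],2),w.round(3),w2p(n,w).round())
s=env.read_state(); print(s["t"],s["orientation"],s["width"],env.grip_point_offset)
E
```

```text
scene dict_keys(['mtx', 'world_to_cam']) [1.05  0.257 0.577]
scene screwdriver find_in 0.66 [ 0.49  -0.184  0.141] [269. 203.]
scene screwdriver mark_of 0.95 [ 0.481 -0.194  0.017] [273. 258.]
scene stand find_in 0.85 [ 0.497 -0.181  0.058] [272. 246.]
scene stand find_in 0.77 [ 0.336 -0.199  0.085] [311. 189.]
scene stand mark_of 0.97 [ 0.322 -0.208  0.003] [312. 219.]
scene stand mark_of 0.9 [ 0.475 -0.186  0.001] [279. 264.]
scene hob find_in 0.8 [0.611 0.141 0.065] [424. 359.]
scene hob mark_of 0.71 [0.554 0.118 0.004] [419. 355.]
scene cap_slot find_in 0.75 [0.452 0.028 0.078] [394. 259.]
scene cap_slot mark_of 0.64 [0.553 0.117 0.006] [419. 353.]
scene slim_driver find_in 0.87 [ 0.534 -0.337  0.118] [183. 204.]
scene slim_driver mark_of 0.78 [ 0.528 -0.342  0.018] [193. 247.]
scene slim_driver mark_of 0.3 [0.555 0.119 0.003] [420. 356.]
top dict_keys(['mtx', 'world_to_cam']) [ 0.246 -0.059  1.321]
top screwdriver find_in 0.95 [ 0.473 -0.187  0.168] [404. 229.]
top screwdriver mark_of 0.58 [ 0.481 -0.19   0.018] [398. 239.]
top stand find_in 0.97 [ 0.329 -0.205  0.101] [411. 308.]
top stand find_in 0.84 [ 0.464 -0.181  0.1  ] [398. 240.]
top stand mark_of 0.96 [ 0.479 -0.19  -0.   ] [397. 241.]
top stand mark_of 0.61 [ 0.329 -0.206 -0.   ] [406. 311.]
top hob find_in 0.97 [0.543 0.121 0.06 ] [251. 206.]
top hob find_in 0.72 [ 0.464 -0.185  0.098] [400. 240.]
top hob mark_of 0.62 [0.556 0.12  0.002] [255. 206.]
top cap_slot find_in 0.66 [0.449 0.027 0.073] [295. 249.]
top cap_slot mark_of 0.88 [0.447 0.026 0.07 ] [296. 251.]
top slim_driver find_in 0.66 [ 0.525 -0.34   0.105] [476. 210.]
top slim_driver mark_of 0.97 [ 0.529 -0.342  0.016] [468. 218.]
top slim_driver mark_of 0.37 [ 0.481 -0.189 -0.003] [397. 241.]
1.1 [-5.15685672e-01 -3.09894986e+00  5.19432158e-05] 0.08558647884527792 -0.0187
```

View pics/scene0.png

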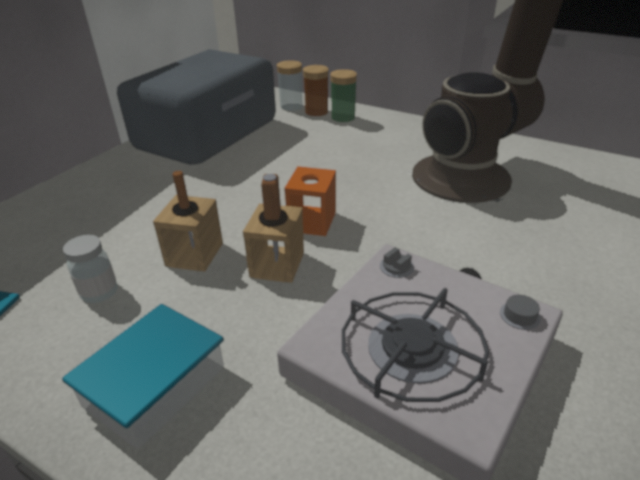

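Run:
```python
import cv2,numpy as np
im=cv2.imread("pics/top0.png")
a=cv2.resize(im[195:345,345:495],(600,600),interpolation=cv2.INTER_CUBIC)
b=cv2.resize(im[225:275,270:320],(200,200),interpolation=cv2.INTER_CUBIC)
c=np.zeros((600,800,3),np.uint8); c[:,:600]=a; c[:200,600:]=b
c[200:,600:]=cv2.resize(im[100:300,170:350],(200,400)) 
cv2.imwrite("pics/topcrop.png",c)
```

```text
(no output)
```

View pics/topcrop.png

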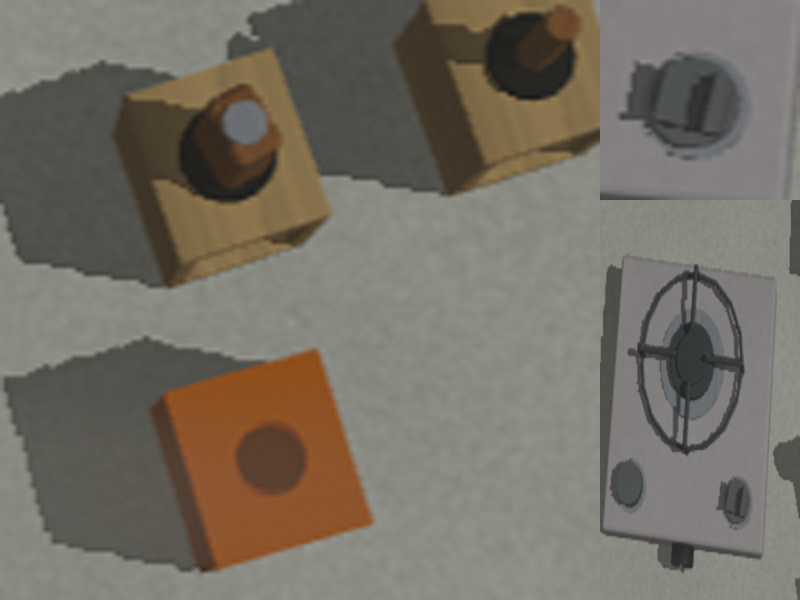

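The scene picture shows four things that could be confused with the target:
- **Broad driver:** scene (270,200), top (404,229). Thick oblong handle in a wooden stand, so this is my choice.
- **Slim driver:** scene (181,190), top (480,205). Round handle, leave alone.
- **Orange stand:** scene (312,200), top (411,308). Empty decoy.
- **Cap and plug:** the slotted cap is at scene (397,262), top (296,250). The round plug at scene (521,310) has no slot.

The close crop confirms the broad driver. Next I fit the yaws.

```bash
cat >> h.py <<'E'
from scipy.optimize import minimize
def T2(x,y,a,pts):
    c,s=np.cos(a),np.sin(a); pts=np.array(pts,float); return np.c_[x+c*pts[:,0]-s*pts[:,1], y+s*pts[:,0]+c*pts[:,1], pts[:,2]]
def box(lx,ly,z0,z1): return [(i*lx/2,j*ly/2,z) for z in (z0,z1) for i,j in((-1,-1),(1,-1),(1,1),(-1,1))]
def hullmask(n,P,S=4):
    uv=np.array([w2p(n,p) for p in P]); m=np.zeros((480*S,640*S),np.uint8)
    cv2.fillConvexPoly(m,cv2.convexHull(np.round((uv+.5)*S-.5).astype(np.int32)),1); return m
E
python3 - <<'E'
from h import *
ims={n:cv2.imread(f"pics/{n}0.png") for n in("scene","top")}
# stand edge overlay + handle fit
def oblong(z0,z1):
    o=[]
    for z in (z0,z1):
        for t in np.linspace(0,2*np.pi,24,endpoint=False):
            c,s=np.cos(t),np.sin(t); o.append((18*abs(c)**.5*np.sign(c)/1000,13*abs(s)**.5*np.sign(s)/1000,z))
    return o
S=4; obs={}
roi={"top":(385,210,425,250),"scene":(255,165,290,225)}
for n,im in ims.items():
    big=cv2.resize(im,None,fx=S,fy=S,interpolation=cv2.INTER_CUBIC); hsv=cv2.cvtColor(big,cv2.COLOR_BGR2HSV)
    m=((hsv[...,0]<14)&(hsv[...,1]>95)&(hsv[...,2]>40)).astype(np.uint8)
    r=np.array(roi[n])*S; k=np.zeros_like(m); k[r[1]:r[3],r[0]:r[2]]=m[r[1]:r[3],r[0]:r[2]]
    l,lab,st,_=cv2.connectedComponentsWithStats(k); k=(lab==1+np.argmax(st[1:,4])).astype(np.uint8)
    c,_=cv2.findContours(k,0,2); h=cv2.convexHull(np.vstack(c)); k[:]=0; cv2.fillConvexPoly(k,h,1); obs[n]=k
    print(n,k.sum()/16)
def cost(p,a,names=("top","scene")):
    tot=0
    for n in names:
        M=hullmask(n,T2(p[0],p[1],a,oblong(.11,.178))); tot+=1-(M&obs[n]).sum()/(M|obs[n]).sum()
    return tot
for d in range(-90,90,15):
    r=minimize(cost,[.479,-.189],args=(np.radians(d),),method="Nelder-Mead",options=dict(maxfev=25,initial_simplex=[[.479,-.189],[.483,-.189],[.479,-.185]]))
    print(d,r.x.round(4),round(r.fun,3))
# overlays
P={"st":T2(.479,-.189,np.radians(17.5),box(.09,.08,.1,.1)[:4]),"hob":T2(.555,.119,np.radians(-4.3),box(.3,.3,.06,.06)[:4]),
"slot":T2(.447,.026,np.radians(-17),box(.03,.017,.084,.084)[:4])}
tiles=[]
for n,(u,v) in (("top",(397,235)),("top",(296,250)),("scene",(272,210)),("scene",(397,262))):
    Z=6; a=ims[n][v-25:v+25,u-33:u+33]; a=cv2.resize(a,None,fx=Z,fy=Z,interpolation=cv2.INTER_CUBIC)
    for p in P.values():
        uv=np.array([w2p(n,q) for q in p]); cv2.polylines(a,[np.round((uv-[u-33,v-25]+.5)*Z).astype(np.int32)],True,(0,255,0),1)
    c,_=cv2.findContours(obs[n],0,2); cv2.polylines(a,[np.round((c[0][:,0]/4-[u-33,v-25])*Z).astype(np.int32)],True,(255,0,255),1)
    tiles.append(a)
cv2.imwrite("pics/ov.png",np.vstack([np.hstack(tiles[:2]),np.hstack(tiles[2:])]))
E
```

```text
scene 596.3125
top 25.5
-90 [ 0.4775 -0.1907] 1.349Traceback (most recent call last):
  File "<stdin>", line 25, in <module>
    res = _minimize_neldermead(fun, x0, args, callback, bounds=bounds,
                               **options)
    fxe = func(xe)
    fx = function(np.copy(x), *(wrapper_args + args))
  File "<stdin>", line 22, in cost
  File "h.py", line 16, in hullmask
    uv=np.array([w2p(n,p) for p in P]); m=np.zeros((480*S,640*S),np.uint8)
                 ~~~^^^^^
  File "h.py", line 6, in w2p
    K,T,_=cal(n); q=T[:3,:3]@np.array(p,float)+T[:3,3]; q=np.array([q[0],-q[1],-q[2]]); u=K@q; return u[:2]/u[2]
          ~~~^^^
  File "h.py", line 4, in cal
    c=optics.calibration(n); return np.array(c["mtx"]),np.array(c["world_to_cam"]),c
ValueError: time passes only in moves, steps and waits
```

```bash
sed -i 's/^def cal(n):/import functools\n@functools.lru_cache(None)\ndef cal(n):/' h.py
cat > fit.py <<'E'
from h import *
ims={n:cv2.imread(f"pics/{n}0.png") for n in("scene","top")}
def oblong(z0,z1):
    o=[]
    for z in (z0,z1):
        for t in np.linspace(0,2*np.pi,24,endpoint=False):
            c,s=np.cos(t),np.sin(t); o.append((18*abs(c)**.5*np.sign(c)/1000,13*abs(s)**.5*np.sign(s)/1000,z))
    return o
S=4; obs={}
roi={"top":(385,210,425,250),"scene":(255,165,290,225)}
h=cv2.cvtColor(ims["top"],cv2.COLOR_BGR2HSV); print([h[v,u].tolist() for u,v in((401,232),(409,228),(398,225),(385,235),(402,242),(406,225))])
for n,im in ims.items():
    big=cv2.resize(im,None,fx=S,fy=S,interpolation=cv2.INTER_CUBIC); hsv=cv2.cvtColor(big,cv2.COLOR_BGR2HSV)
    m=((hsv[...,0]<13)&(hsv[...,1]>95)&(hsv[...,2]>40)).astype(np.uint8)
    if n=="top": m|=((hsv[...,1]<80)&(hsv[...,2]>100)).astype(np.uint8)
    m=cv2.morphologyEx(m,cv2.MORPH_OPEN,np.ones((5,5)))
    r=np.array(roi[n])*S; k=np.zeros_like(m); k[r[1]:r[3],r[0]:r[2]]=m[r[1]:r[3],r[0]:r[2]]
    l,lab,st,ce=cv2.connectedComponentsWithStats(k); k=(lab==1+np.argmax(st[1:,4])).astype(np.uint8)
    c,_=cv2.findContours(k,0,2); hh=cv2.convexHull(np.vstack(c)); k[:]=0; cv2.fillConvexPoly(k,hh,1); obs[n]=k
    print(n,k.sum()/16)
def cost(p,a):
    tot=0
    for n in obs:
        M=hullmask(n,T2(p[0],p[1],a,oblong(.108,.18))); tot+=1-(M&obs[n]).sum()/(M|obs[n]).sum()
    return tot
for d in range(-90,90,15):
    r=minimize(cost,[.479,-.189],args=(np.radians(d),),method="Nelder-Mead",options=dict(maxfev=25,initial_simplex=[[.479,-.189],[.483,-.189],[.479,-.185]]))
    print(d,r.x.round(4),round(r.fun,3))
P={"st":T2(.479,-.189,np.radians(17.5),box(.09,.08,.1,.1)[:4]),"hob":T2(.555,.119,np.radians(-4.3),box(.3,.3,.06,.06)[:4]),
"slot":T2(.447,.026,np.radians(-17),box(.03,.017,.084,.084)[:4])}
tiles=[]
for n,(u,v) in (("top",(397,235)),("top",(296,250)),("scene",(272,210)),("scene",(397,262))):
    Z=6; a=ims[n][v-25:v+25,u-33:u+33]; a=cv2.resize(a,None,fx=Z,fy=Z,interpolation=cv2.INTER_CUBIC)
    for p in P.values():
        uv=np.array([w2p(n,q) for q in p]); cv2.polylines(a,[np.round((uv-[u-33,v-25]+.5)*Z).astype(np.int32)],True,(0,255,0),1)
    c,_=cv2.findContours(obs[n],0,2); cv2.polylines(a,[np.round((c[0][:,0]/4-[u-33,v-25])*Z).astype(np.int32)],True,(255,0,255),1)
    tiles.append(a)
cv2.imwrite("pics/ov.png",np.vstack([np.hstack(tiles[:2]),np.hstack(tiles[2:])]))
E
python3 fit.py
```

```text
[[14, 104, 54], [109, 18, 113], [14, 121, 63], [19, 103, 72], [18, 70, 44], [105, 14, 112]]
scene 98.0625
top 94.875
-90 [ 0.4758 -0.1809] 1.737
-75 [ 0.474  -0.1814] 1.729
-60 [ 0.4737 -0.1795] 1.734
-45 [ 0.478 -0.188] 1.735
-30 [ 0.4808 -0.1895] 1.724
-15 [ 0.48  -0.187] 1.734
0 [ 0.4807 -0.1875] 1.747
15 [ 0.4777 -0.1875] 1.755
30 [ 0.4751 -0.1908] 1.758
45 [ 0.481 -0.184] 1.757
60 [ 0.479 -0.189] 1.754
75 [ 0.478  -0.1851] 1.756
```

View pics/ov.png

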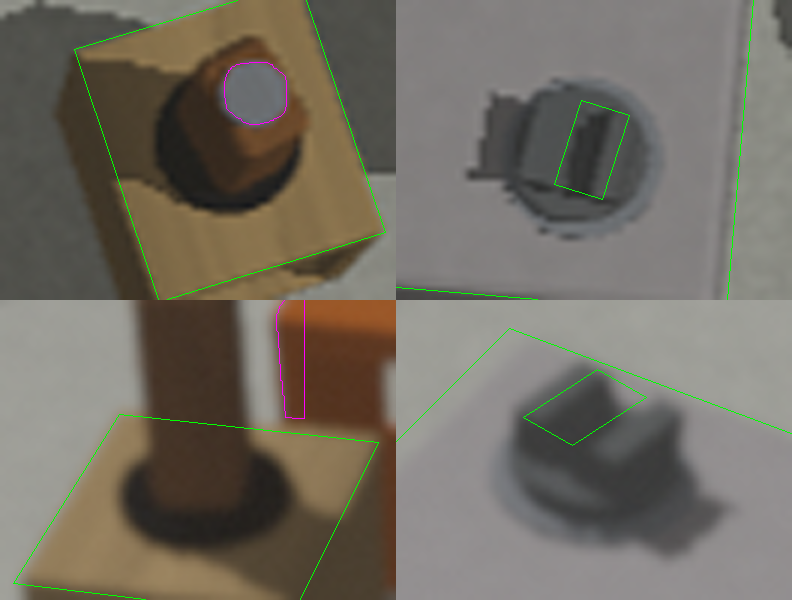

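The overlay shows the stand outline fitting (top view). The oblong handle's long side lies at about +33°. The slot direction fits, and the cap centre sits about 2–3 mm from the network's value. One small row tests the wrist's sign while starting the approach.

Call:
play_rows:
  moves:
    - [-1,0,0,0,-1]

```text
t: 1.23
tcp_pos: [0.17, 0.4967, 0.2313]
orientation: [-0.349, -3.122, -0.0]
force: [-0.1, 0.2, 0.3]
width: 0.0851
grip_force: 0.0
```

```bash
cat >> h.py <<'E'
def go(tx,ty,tz,ang):
    "print shift needed in units, tool axes now, and yaw units to bring tool x to ang (deg)"
    s=env.read_state(); R=cv2.Rodrigues(np.array(s["orientation"],float))[0]; p=np.array(s["tcp_pos"])
    a=np.degrees(np.arctan2(R[1,0],R[0,0])); d=R.T@(np.array([tx,ty,tz])-p)/.06
    print("t",s["t"],"p",p.round(4),"ang",a.round(2),"q",np.round(s["q"],3),"w",round(s["width"],4),"F",np.round(s["force"],1),"M",np.round(s["moment"],2),"tilt",R[:,2].round(3))
    print("units now-axes",d.round(3),"yaw",(((a-ang+180)%360-180)/6).round(2))
E
python3 - <<'E'
from h import *
print("handle",p2w("top",(406,225),.182).round(4), w2p("top",[.4446,.0286,.075]).round(1),w2p("scene",[.4446,.0286,.084]).round(1),w2p("scene",[.447,.026,.084]).round(1))
go(.479,-.189,.231,213)
E
```

```text
handle [ 0.4784 -0.1886  0.182 ] [294.1 251.3] [397. 254.] [394.9 254.3]
t 1.225 p [0.17   0.4967 0.2313] ang 167.25 q [ 1.241  0.126 -0.04   1.405  0.     1.463] w 0.0851 F [-0.1  0.2  0.3] M [ 0.02  0.01 -0.  ] tilt [ 0.  0. -1.]
units now-axes [-7.544e+00 -1.001e+01  5.000e-03] yaw -7.62
```

Call:
play_rows:
  moves:
    - [-1,-0.58,-0.77,0,0]
    - [-1,-0.58,-0.77,0,0]
    - [-1,-0.58,-0.77,0,0]
    - [-1,-0.58,-0.77,0,0]
    - [-1,-0.58,-0.77,0,0]
    - [-1,-0.58,-0.77,0,0]
    - [-1,-0.58,-0.77,0,0]
    - [-1,-0.58,-0.77,0,0]
    - [-1,-0.58,-0.77,0,0]
    - [-1,-0.58,-0.77,0,0]
    - [-1,-0.58,-0.77,0,0]
    - [-1,-0.58,-0.77,0,0]
    - [-1,-0.58,-0.77,0,0]
    - [-1,0,0,0,-1]
    - [-1,0,0,0,-1]
    - [-1,0,0,0,-1]
    - [-1,0,0,0,-1]
    - [-1,0,0,0,-1]
    - [-1,0,0,0,-1]
    - [-1,0,0,0,-1]

```text
t: 3.72
tcp_pos: [0.477, -0.1897, 0.2313]
orientation: [0.795, -3.039, -0.0]
force: [-0.6, 0.3, 0.2]
width: 0.0854
grip_force: 0.0
```

Run:
```python
from h import *
go(.4785,-.1888,.138,213)
```

```text
t 3.725 p [ 0.477  -0.1897  0.2313] ang -150.7 q [-0.379  0.104 -0.065  1.402  0.    -0.89 ] w 0.0854 F [-0.6  0.3  0.2] M [0.02 0.   0.02] tilt [-0.  0. -1.]
units now-axes [-3.000e-02  1.000e-03  1.555e+00] yaw -0.62
```

Call:
play_rows:
  moves:
    - [-1,-0.03,0,0.4,-0.5]
    - [-1,0,0,0.6,0]
    - [-1,0,0,0.55,0]
    - [-1,0,0,0,0]
    - [1,0,0,0,0]
    - [1,0,0,0,0]
    - [1,0,0,0,0]
    - [1,0,0,0,0]
    - [1,0,0,0,0]
    - [1,0,0,0,0]

```text
t: 4.97
tcp_pos: [0.4789, -0.189, 0.1392]
orientation: [-0.868, 3.018, -0.001]
force: [-0.5, -0.2, 6.1]
width: 0.0251
grip_force: 63.4
```

Run:
```python
from h import *
go(.4785,-.1888,.26,213)
```

```text
t 4.975 p [ 0.4789 -0.189   0.1392] ang -147.9 q [-0.376  0.122 -0.247  1.201 -0.    -0.936] w 0.0251 F [-0.5 -0.2  6.1] M [ 0.    0.12 -0.02] tilt [ 0.001 -0.001 -1.   ]
units now-axes [ 2.000e-03  4.000e-03 -2.014e+00] yaw -0.15
```

Call:
play_rows:
  moves:
    - [1,0,0,-0.3,0]
    - [1,0,0,-0.5,0]
    - [1,0,0,-0.6,0]
    - [1,0,0,-0.6,0]
    - [1,0,0,-0.2,0]
    - [1,0,0,0,1]
    - [1,0,0,0,1]
    - [1,0,0,0,1]
    - [1,0,0,0,1]
    - [1,0,0,0,1]
    - [1,0,0,0,1]
    - [1,0,0,0,1]
    - [1,0,0,0,1]
    - [1,0,0,0,0]

```text
t: 6.72
tcp_pos: [0.4782, -0.1887, 0.2689]
orientation: [-0.432, -3.11, -0.001]
force: [0.7, 0.8, -2.2]
width: 0.0254
grip_force: 62.8
```

Run:
```python
from h import *
go(.4446,.0286,.27,163)
```

```text
t 6.725 p [ 0.4782 -0.1887  0.2689] ang 164.17 q [-0.376  0.11   0.025  1.488 -0.    -0.1  ] w 0.0254 F [ 0.7  0.8 -2.2] M [-0.03  0.02  0.  ] tilt [-0.002  0.001 -1.   ]
units now-axes [ 1.526  3.332 -0.014] yaw 0.19
```

Call:
play_rows:
  moves:
    - [1,0.3,0.66,0,0.2]
    - [1,0.3,0.67,0,0]
    - [1,0.3,0.67,0,0]
    - [1,0.3,0.67,0,0]
    - [1,0.3,0.66,0,0]
    - [1,0,0,0.35,0]
    - [1,0,0,0.35,0]
    - [1,0,0,0,0]

```text
t: 7.72
tcp_pos: [0.4491, 0.0286, 0.2264]
orientation: [-0.463, -3.103, 0.001]
force: [0.3, 0.0, -1.6]
width: 0.0256
grip_force: 62.7
```

Run:
```python
from h import *
go(.4446,.0286,.19,163)
s=env.read_state(); p=np.array(s["tcp_pos"]); 
im=optics.capture("scene"); it=optics.capture("top")
for n,t,f in (("scene","screwdriver","mark_of"),("scene","cap_slot","find_in"),("scene","cap_slot","mark_of"),("top","cap_slot","mark_of")):
    for d in getattr(spotter,f)(n,t)[:2]: print(n,t,f,round(d["conf"],2),c2w(n,d["at"]).round(4))
u0,v0,Z=357,210,8
a=cv2.resize(im[v0:v0+75,u0:u0+80],None,fx=Z,fy=Z,interpolation=cv2.INTER_CUBIC)
tip=p-[0,0,.1242]
for P,c in ((T2(tip[0],tip[1],np.radians(163),box(.02,.004,tip[2],tip[2])[:4]),(0,0,255)),(T2(.4446,.0286,np.radians(-17),box(.03,.017,.084,.084)[:4]),(0,255,0))):
    uv=np.array([w2p("scene",q) for q in P]); cv2.polylines(a,[np.round((uv-[u0,v0]+.5)*Z).astype(np.int32)],True,c,1)
cv2.imwrite("pics/c2.png",a)
```

```text
t 7.725 p [0.4491 0.0286 0.2264] ang 163.02 q [ 0.064 -0.013 -0.198  1.389 -0.     0.36 ] w 0.0256 F [ 0.3  0.  -1.6] M [-0.02  0.   -0.02] tilt [-0.004 -0.    -1.   ]
units now-axes [ 0.07  -0.02   0.607] yaw 0.0
scene screwdriver mark_of 0.75 [0.4502 0.0288 0.1066]
scene cap_slot find_in 0.67 [0.4566 0.0318 0.0758]
scene cap_slot mark_of 0.83 [0.4443 0.0293 0.0718]
```

View pics/c2.png

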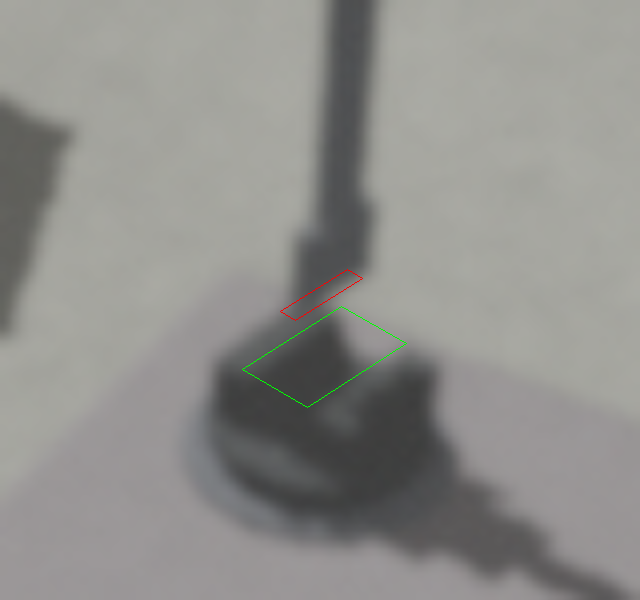

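The picture shows the blade tip (about (330,292) in the crop) right above and in line with the slot mouth (about (325,357)). It needs only a 4.5 mm shift in x, then it can go down.

Call:
play_rows:
  moves:
    - [1,0.07,-0.02,0,0]
    - [1,0,0,0.15,0]
    - [1,0,0,0.15,0]
    - [1,0,0,0.1,0]
    - [1,0,0,0.07,0]
    - [1,0,0,0.05,0]
    - [1,0,0,0,0]

```text
t: 8.9
tcp_pos: [0.446, 0.0286, 0.197]
orientation: [-0.467, -3.107, -0.0]
force: [0.7, 0.2, -2.0]
width: 0.0253
grip_force: 62.8
```

Run:
```python
from h import *
go(.4446,.029,.19,163)
```

```text
t 8.9 p [0.446  0.0286 0.197 ] ang 162.91 q [ 0.064 -0.019 -0.268  1.322  0.     0.362] w 0.0253 F [ 0.7  0.2 -2. ] M [ 0.07 -0.03  0.05] tilt [-0.  0. -1.]
units now-axes [ 0.024 -0.001  0.116] yaw -0.02
```

Call:
play_rows:
  moves:
    - [1,0,0,0.06,0]
    - [1,0,0,0.06,0]
    - [1,0,0,0,0]

```text
t: 9.28
tcp_pos: [0.4464, 0.0286, 0.1905]
orientation: [0.467, 3.105, 0.001]
force: [-1.1, 0.4, 5.0]
width: 0.0254
grip_force: 63.6
```

Run:
```python
from h import *
go(.4446,.029,.19,88)
```

```text
t 9.275 p [0.4464 0.0286 0.1905] ang 162.9 q [ 0.064 -0.019 -0.282  1.306  0.     0.362] w 0.0254 F [-1.1  0.4  5. ] M [0.08 0.16 0.04] tilt [ 0.001  0.    -1.   ]
units now-axes [ 0.03  -0.002  0.008] yaw 12.48
```

Call:
play_rows:
  moves:
    - [1,0.02,0,0.015,0.7]
    - [1,0,0,0,0.8]
    - [1,0,0,0,0.8]
    - [1,0,0,0,0.8]
    - [1,0,0,0,0.8]
    - [1,0,0,0,0.8]
    - [1,0,0,0,0.8]
    - [1,0,0,0,0.8]
    - [1,0,0,0,0.8]
    - [1,0,0,0,0]

```text
t: 10.52
tcp_pos: [0.4457, 0.0292, 0.1901]
orientation: [1.563, 2.723, 0.003]
force: [-0.8, 0.9, 5.2]
width: 0.0256
grip_force: 63.6
```

Run:
```python
from h import *
go(.4446,.029,.19,95)
```

```text
t 10.525 p [0.4457 0.0292 0.1901] ang 120.28 q [ 6.500e-02 -2.100e-02 -2.850e-01  1.304e+00  1.000e-03  1.107e+00] w 0.0256 F [-0.8  0.9  5.2] M [ 0.36 -0.18  0.04] tilt [ 0.003  0.001 -1.   ]
units now-axes [ 0.006 -0.018  0.002] yaw 4.21
```

Call:
play_rows:
  moves:
    - [1,0,0,0,0.7]
    - [1,0,0,0,0.7]
    - [1,0,0,0,0.7]
    - [1,0,0,0,0]

```text
t: 11.02
tcp_pos: [0.4456, 0.0293, 0.1901]
orientation: [1.853, 2.535, 0.004]
force: [-0.1, 1.8, 5.5]
width: 0.0254
grip_force: 63.7
```

Run:
```python
from h import *
go(.4446,.029,.19,95)
```

```text
t 11.025 p [0.4456 0.0293 0.1901] ang 107.69 q [ 6.500e-02 -2.100e-02 -2.850e-01  1.304e+00  1.000e-03  1.327e+00] w 0.0254 F [-0.1  1.8  5.5] M [ 0.41 -0.05  0.02] tilt [ 0.003  0.001 -1.   ]
units now-axes [ 0.001 -0.018  0.001] yaw 2.11
```

Call:
play_rows:
  moves:
    - [1,0,0,0,0.6]
    - [1,0,0,0,0.6]
    - [1,0,0,0,0]

```text
t: 11.4
tcp_pos: [0.4456, 0.0293, 0.1901]
orientation: [2.008, 2.414, 0.004]
force: [-0.8, 1.1, 5.6]
width: 0.0256
grip_force: 63.7
```

Run:
```python
from h import *
go(.4446,.029,.19,95)
```

```text
t 11.4 p [0.4456 0.0293 0.1901] ang 100.49 q [ 6.500e-02 -2.100e-02 -2.850e-01  1.304e+00  1.000e-03  1.453e+00] w 0.0256 F [-0.8  1.1  5.6] M [0.46 0.01 0.02] tilt [ 0.002  0.001 -1.   ]
units now-axes [-0.002 -0.017  0.001] yaw 0.92
```

Call:
play_rows:
  moves:
    - [1,0,0,0,0.6]
    - [1,0,0,0,0.6]
    - [1,0,0,0,0]

```text
t: 11.78
tcp_pos: [0.4456, 0.0294, 0.1901]
orientation: [2.156, 2.284, 0.004]
force: [-0.7, 1.7, 5.3]
width: 0.0253
grip_force: 63.8
```

Run:
```python
from h import *
go(.4446,.029,.19,95)
```

```text
t 11.775 p [0.4456 0.0294 0.1901] ang 93.29 q [ 6.500e-02 -2.100e-02 -2.850e-01  1.304e+00  1.000e-03  1.578e+00] w 0.0253 F [-0.7  1.7  5.3] M [ 0.51 -0.01  0.11] tilt [ 0.002  0.001 -1.   ]
units now-axes [-0.005 -0.016  0.001] yaw -0.28
```

Call:
play_rows:
  moves:
    - [1,0,0,0,0.6]
    - [1,0,0,0,0]

```text
t: 12.02
tcp_pos: [0.4455, 0.0294, 0.1901]
orientation: [2.227, 2.215, 0.004]
force: [0.5, 2.5, 6.2]
width: 0.0253
grip_force: 63.6
```

Run:
```python
from h import *
go(.4446,.029,.19,95)
```

```text
t 12.025 p [0.4455 0.0294 0.1901] ang 89.7 q [ 6.500e-02 -2.100e-02 -2.850e-01  1.304e+00  1.000e-03  1.641e+00] w 0.0253 F [0.5 2.5 6.2] M [0.49 0.   0.07] tilt [ 0.002  0.001 -1.   ]
units now-axes [-0.007 -0.016  0.001] yaw -0.88
```

Call:
play_rows:
  moves:
    - [1,0,0,0,0.5]
    - [1,0,0,0,0]

```text
t: 12.28
tcp_pos: [0.4455, 0.0294, 0.19]
orientation: [2.284, 2.157, 0.004]
force: [0.3, 1.2, 5.7]
width: 0.0255
grip_force: 63.2
```

Run:
```python
from h import *
go(.4446,.029,.19,95)
```

```text
t 12.275 p [0.4455 0.0294 0.19  ] ang 86.73 q [ 6.500e-02 -2.100e-02 -2.850e-01  1.304e+00  1.000e-03  1.693e+00] w 0.0255 F [0.3 1.2 5.7] M [0.57 0.04 0.27] tilt [ 0.002  0.001 -1.   ]
units now-axes [-0.008 -0.015  0.   ] yaw -1.38
```

Call:
play_rows:
  moves:
    - [1,0,0,0,0.5]
    - [1,0,0,0,0]

```text
t: 12.52
tcp_pos: [0.4455, 0.0295, 0.19]
orientation: [2.339, 2.097, 0.004]
force: [0.4, 2.1, 5.7]
width: 0.0256
grip_force: 63.0
```

Run:
```python
from h import *
go(.4446,.029,.19,95)
```

```text
t 12.525 p [0.4455 0.0295 0.19  ] ang 83.75 q [ 6.500e-02 -2.100e-02 -2.850e-01  1.304e+00  1.000e-03  1.745e+00] w 0.0256 F [0.4 2.1 5.7] M [0.56 0.08 0.45] tilt [ 0.002  0.001 -1.   ]
units now-axes [-0.01  -0.014  0.   ] yaw -1.87
```

The moment jumped to 0.45 N m, rising in step with the turn, so the cap is at its stop. I back off within the slot's play, lift, and check.

Call:
play_rows:
  moves:
    - [1,0,0,0,-0.6]
    - [1,0,0,0,-0.6]
    - [1,0,0,-0.2,0]
    - [1,0,0,-0.4,0]
    - [1,0,0,-0.5,0]
    - [1,0,0,-0.35,0]
    - [1,0,0,0,0]

```text
t: 13.4
tcp_pos: [0.4453, 0.0288, 0.2774]
orientation: [2.204, 2.237, 0.002]
force: [-0.1, -0.0, -2.2]
width: 0.0252
grip_force: 63.0
```

Run:
```python
from h import *
go(.479,-.189,.28,212)
s=env.read_state(); p=np.array(s["tcp_pos"]); R=cv2.Rodrigues(np.array(s["orientation"]))[0]
im=optics.capture("scene"); 
for t,f in (("screwdriver","mark_of"),("cap_slot","mark_of")):
    for d in getattr(spotter,f)("scene",t)[:2]: print(t,round(d["conf"],2),c2w("scene",d["at"]).round(4))
u0,v0,Z=350,165,5
a=cv2.resize(im[v0:v0+115,u0:u0+100],None,fx=Z,fy=Z,interpolation=cv2.INTER_CUBIC)
tip=p+R[:,2]*.1242; ang=np.arctan2(R[1,0],R[0,0])
for P,c in ((T2(tip[0],tip[1],ang,box(.02,.004,tip[2],tip[2])[:4]),(0,0,255)),(T2(.4446,.029,np.radians(-79),box(.03,.017,.084,.084)[:4]),(0,255,0))):
    uv=np.array([w2p("scene",q) for q in P]); cv2.polylines(a,[np.round((uv-[u0,v0]+.5)*Z).astype(np.int32)],True,c,1)
cv2.imwrite("pics/c3.png",a)
```

```text
t 13.4 p [0.4453 0.0288 0.2774] ang 90.85 q [ 0.065 -0.02  -0.094  1.495 -0.     1.621] w 0.0252 F [-0.1 -0.  -2.2] M [-0.04 -0.02 -0.01] tilt [ 0.002 -0.    -1.   ]
units now-axes [-3.637  0.508 -0.042] yaw -20.19
screwdriver 0.7 [0.4525 0.0291 0.1581]
cap_slot 0.96 [0.4458 0.0295 0.071 ]
```

View pics/c3.png

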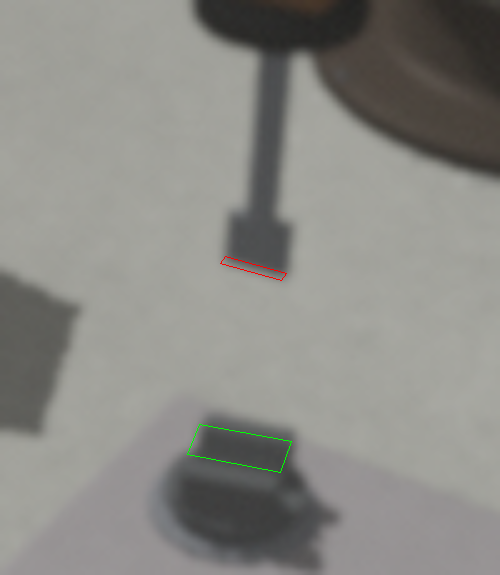

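The picture shows the slot at crop (240,447) lying along −79°, as predicted for the lock angle. The blade is clear above it. I carry the driver back to the stand and keep the yaw, since the hole is round.

Call:
play_rows:
  moves:
    - [1,-0.6,0.08,0,0]
    - [1,-0.6,0.09,0,0]
    - [1,-0.6,0.09,0,0]
    - [1,-0.6,0.08,0,0]
    - [1,-0.6,0.08,0,0]
    - [1,-0.4,0.06,0,0]
    - [1,-0.24,0.03,0,0]
    - [1,0,0,0.3,0]
    - [1,0,0,0.3,0]
    - [1,0,0,0,0]

```text
t: 14.8
tcp_pos: [0.4778, -0.1883, 0.2382]
orientation: [-2.201, -2.237, 0.002]
force: [-0.7, 0.5, -1.9]
width: 0.0256
grip_force: 62.7
```

Run:
```python
from h import *
go(.479,-.189,.1392,90)
s=env.read_state(); p=np.array(s["tcp_pos"]); R=cv2.Rodrigues(np.array(s["orientation"]))[0]
im=optics.capture("scene")
for t in ("screwdriver","stand"):
    for d in spotter.mark_of("scene",t)[:2]: print(t,round(d["conf"],2),c2w("scene",d["at"]).round(4))
u0,v0,Z=235,165,6
a=cv2.resize(im[v0:v0+95,u0:u0+80],None,fx=Z,fy=Z,interpolation=cv2.INTER_CUBIC)
tip=p+R[:,2]*.1242; ang=np.arctan2(R[1,0],R[0,0])
th=np.linspace(0,2*np.pi,30)
for P,c in ((T2(tip[0],tip[1],ang,box(.02,.004,tip[2],tip[2])[:4]),(0,0,255)),(np.c_[.479+.016*np.cos(th),-.189+.016*np.sin(th),.1+0*th],(0,255,0))):
    uv=np.array([w2p("scene",q) for q in P]); cv2.polylines(a,[np.round((uv-[u0,v0]+.5)*Z).astype(np.int32)],True,c,1)
cv2.imwrite("pics/c4.png",a)
```

```text
t 14.8 p [ 0.4778 -0.1883  0.2382] ang 90.92 q [-0.375  0.108 -0.045  1.422  0.     1.179] w 0.0256 F [-0.7  0.5 -1.9] M [-0.06 -0.01  0.04] tilt [-0.003  0.002 -1.   ]
units now-axes [-0.015  0.025  1.65 ] yaw 0.15
screwdriver 0.82 [ 0.4809 -0.1889  0.121 ]
stand 0.98 [ 0.4751 -0.1889 -0.0016]
stand 0.76 [ 0.3226 -0.208   0.001 ]
```

View pics/c4.png

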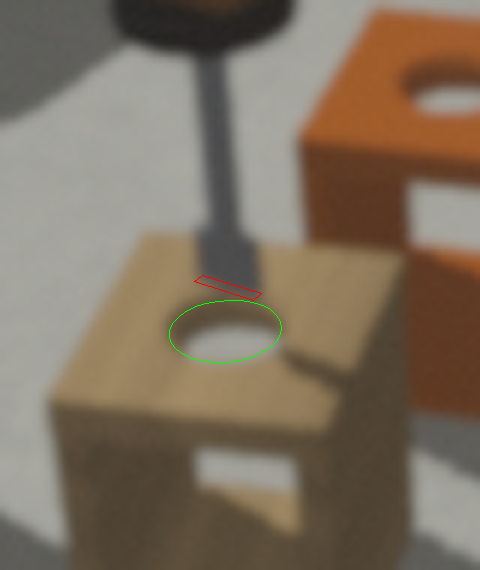

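The blade at crop (228,285) hangs centred over the round hole (225,331) in the wooden stand. Lower it.

Call:
play_rows:
  moves:
    - [1,-0.01,0.02,0.2,0]
    - [1,0,0,0.3,0]
    - [1,0,0,0.35,0]
    - [1,0,0,0.35,0]
    - [1,0,0,0.25,0]
    - [1,0,0,0.15,0]
    - [1,0,0,0,0]

```text
t: 15.82
tcp_pos: [0.4799, -0.1895, 0.1436]
orientation: [-2.203, -2.238, 0.0]
force: [-0.0, -0.1, -1.1]
width: 0.0255
grip_force: 62.8
```

Run:
```python
from h import *
go(.479,-.189,.1392,90)
```

```text
t 15.825 p [ 0.4799 -0.1895  0.1436] ang 90.9 q [-0.376  0.124 -0.234  1.214  0.     1.179] w 0.0255 F [-0.  -0.1 -1.1] M [-0.    0.01 -0.01] tilt [-0.001  0.    -1.   ]
units now-axes [ 0.008 -0.014  0.073] yaw 0.15
```

Call:
play_rows:
  moves:
    - [1,0,-0.01,0.06,0]
    - [1,0,0,0,0]
    - [0.2,0,0,0,0]
    - [-0.4,0,0,0,0]
    - [-1,0,0,0,0]
    - [-1,0,0,0,0]
    - [-1,0,0,0,0]
    - [-1,0,0,-0.3,0]
    - [-1,0,0,-0.6,0]
    - [-1,0,0,-0.7,0]
    - [-1,0,0,-0.6,0]
    - [-1,0.8,0,0,0]
    - [-1,0.8,0,0,0]
    - [-1,0,0,0,0]

```text
t: 17.58
tcp_pos: [0.4778, -0.0913, 0.2728]
orientation: [2.199, 2.243, 0.001]
force: [0.5, 0.1, 1.0]
width: 0.0853
grip_force: 0.0
```

Run:
```python
from h import *
go(.479,-.189,.1392,90)
im=optics.capture("scene")
for t in ("screwdriver","slim_driver","cap_slot"):
    for d in spotter.mark_of("scene",t)[:1]: print(t,round(d["conf"],2),c2w("scene",d["at"]).round(4))
cv2.imwrite("pics/c5.png",cv2.resize(im[140:300,140:440],None,fx=2.5,fy=2.5,interpolation=cv2.INTER_CUBIC))
```

```text
t 17.575 p [ 0.4778 -0.0913  0.2728] ang 91.13 q [-0.189  0.056 -0.026  1.488  0.     1.362] w 0.0853 F [0.5 0.1 1. ] M [-0.03 -0.04 -0.03] tilt [ 0.001  0.    -1.   ]
units now-axes [-1.629 -0.014  2.226] yaw 0.19
screwdriver 0.92 [ 0.4827 -0.1924  0.0196]
slim_driver 0.83 [ 0.5278 -0.3404  0.0172]
cap_slot 0.82 [0.4463 0.0291 0.0709]
```

View pics/c5.png

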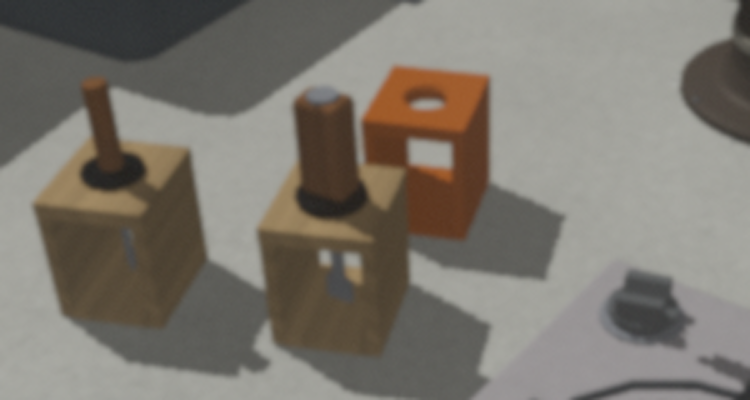

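The broad driver hangs upright in its own stand: handle at crop (325,150), collar on the plate, blade visible at (340,285). The slim driver at (100,130) is untouched, and the cap at (643,300) is turned to its stop.

```bash
python3 -c "
from station import env
print(env.job_done())"
```

```text
the job is handed in; nothing more can be done
None
```

The job is handed in at about 18 s on the robot clock: the cap was turned clockwise until the moment jumped at its stop, the broad screwdriver hangs blade-down in its own stand again, and the slim driver was not touched.

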